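# Strip the tape stand and lay out the taping kit

### The arm

A 7-joint arm with a two-finger parallel gripper is mounted at the origin on a cart in front of the work surface, level with it; the furniture and walls round the work are solid. World frame = base frame: x ahead of the robot, y to its left, z up, the work surface at z = 0. Lengths are in mm, angles in rad, forces in N, time in s.
With the tool pointing down it reaches from about 400 to 750 mm from the base axis. Payload 19.5 kg.
Tool frame: the origin (TCP) lies midway between the tips of the shut fingers; the grasp point (between the pads) lies 19 mm behind it (arm.grip_depth is the distance from the TCP to the grasp point, in mm); z points along the fingers, y is the line along which they close (so a half turn about z gives the same grasp; the last joint's range is limited). The gripper opens to 85 mm and grips with 20 to 120 N. Pads are 22 mm wide; open, the fingers measure 114 mm over their backs; the gripper's body (76 mm by 85 mm) begins 54 mm behind the grasp point. The pads swing forward as they close: fully open they stand 13 mm farther back than shut.
Start: joints at [-1.271, 0.707, -0.028, 1.485, 0.022, 0.951, -0.075], TCP at [192.717, 541.715, 231.268] pointing down, gripper open.
Joint ranges: [-2.71, 2.71], [-0.32, 2.16], [-1.57, 1.52], [0, 2.45], [-1.46, 4.6], [0, 2.02], [-2.83, 2.83]. Speed limits (rad/s): [1.89, 1.89, 2.57, 2.57, 3.01, 3.01, 3.01].

### API

Orientations are given as a rotation vector (axis times angle).
In Python, from plant import arm, eyes, workorder gives the robot as it stands.
- The arm moves only by the tool arm_command, never from a script. Its arguments are lists of equal length, an entry for each row: "xyz": the shift along the tool's x, y, z in m, a list of three; "turn": the turn about the tool's z in degrees. A call has 1 to 5 rows; each row shifts and turns the commanded pose from where the row before left it, along the tool's axes as they then stand; what a row does not reach is not made up. A row lasts 1/10 s, in which the tool goes at most 50 mm and 8.59 degrees, less where a joint would pass 70% of its speed; a pose out of reach is approached as far as the arm can. A call with a gripper value outside its range is refused whole. "gripper" is the finger opening in m, from 0 to 0.0854, set as the call begins (left out, the last holds). The fingers move at their own pace and stop on an object; "squeeze" is the grip in N (left out, the last holds). Time passes only in rows, so rows that do not move let the fingers close. It gives the time, the measured TCP pose, the force, the opening and the grip force at its end, in the units of the state.
- arm.get_obs(): the state, without advancing time (a new reading comes with each control period).
- eyes.grab_frame(name): name is "scene" or "top"; returns a dict with "frame" (480x640x3 uint8, red, green, blue), "fx", "fy", "cx", "cy" (pixels), "k1" (the pictures are not rectified: a ray, as slopes to the right and down, at radius r is drawn at 1 + k1 r^2 times it, then the intrinsics apply), "R" (3x3) and "t" (3): a world point X has camera coordinates R X + t. Camera axes: x right, y down, z forward; pixel columns grow to the right and rows downward; lengths in mm; the calibration is good to about 2 mm. A picture is of the moment at which its call begins. There is no depth.
- workorder.job_done(): hands the job in; it is judged then, once.
The state is a dict: "time_s": time; "joint_positions": joint angles; "joint_velocities": joint speeds; "joint_efforts": joint torques, N m; "tcp_pos": TCP position; "tcp_rot": TCP orientation; "wrist_force": force on the tool from outside, world axes, zero at the start; "moment": the same for the moment, N m; "gripper_width": finger opening in mm; "grip_force": force on a finger pad.
Only numpy, scipy, OpenCV 4.12 (cv2) and the standard library are available. Lean on these libraries where they do the work, as an engineer would, in place of code of your own. Each camera call takes 0.05 s, during which the arm holds its last target. There are 200 camera calls.

### The job

First pull the red knob off the leaning spindle of the tape stand and leave it in the narrow middle compartment of the blue parts bin. Then slide the beige tape roll straight off the spindle without forcing it and lay it flat in the grey tray, then slide off the green roll and lay it flat in the white tray, and last take the balsa block from the bin and lay it flat in the white tray beside the green roll. Leave the eraser in its compartment and everything else where it stands.

Things in the scene. Friction and masses are not known exactly. Their poses are not given: they have to be found in the camera images.
- tape_stand: Fixed wooden stand, base 165 x 150 mm; back board at +x, roof shelf 150 mm wide (underside z 249 mm, from x +5 to +98 mm) over the rear: reach in from the open front (-x), tool tilted. Origin on the table, z up. A 20 mm thick, 53 mm long aluminium spindle leans 35 degrees to -x, axis along (-0.574, 0, 0.819); it stands on a 36 mm seat disc on a 22 mm post.
- spindle_seat (a point): Centre of the seat disc's upper face, on the spindle's axis, at (-15, 0, 100) mm of the stand; axes as the stand's. The green roll sits on it.
- spindle_tip (a point): Top end of the spindle, on its axis, 53 mm from the seat; axes as the stand's.
- red_knob: Loose red retaining knob, a round cap 31 mm in diameter and 26 mm long with a blind bore (23 mm wide, 17 mm deep) pushed over the spindle's tip. Origin: centre of its open lower face; z along its axis to its closed top. Nothing but its weight holds it. It is above the beige roll.
- beige_roll: Loose full roll of beige masking tape, outer diameter 64 mm, bore 25 mm, 18 mm thick; upper roll on the spindle, resting on the green roll. Origin: centre of its lower face; z along its axis, up the spindle.
- green_roll: Loose part-used roll of green tape, outer diameter 50 mm, bore 25 mm, 18 mm thick; lower roll on the spindle. Origin: centre of its lower face; z along its axis, up the spindle.
- parts_bin: Fixed blue open bin, 104 mm deep (along the slope, own x) by 222 mm wide (own y), walls 30 mm high, 4 mm thick; floor slopes 20 degrees, low at the front (-x). Outer compartments 80 mm wide centred at y = -67 and +67 mm, a narrow middle one 46 mm wide at y = 0; all 96 mm long down the slope. Origin on the table under its middle; z up.
- middle_compartment (a point): Centre of the sloped floor of the narrow, empty middle compartment; axes as the bin's. The floor's normal points along (-0.342, 0, 0.940) of the bin's frame.
- balsa_block: Loose brown balsa wood block, 21 x 62 x 12 mm (own x, y, z), lying in one of the two outer compartments of the bin, flat on the sloped floor with its long side down the slope. Origin: centre of its underside; z is its thickness.
- eraser: Loose white eraser in a blue sleeve, 19 x 43 x 11 mm, lying in the other outer compartment; to be left alone. Origin: centre of its underside.
- grey_tray: Fixed grey plastic tray, 130 x 130 mm outside, 18 mm high, walls 4 mm, floor 4 mm thick. Origin: centre of its underside on the table; z up. It and the white tray swap places.
- white_tray: Fixed white plastic tray, 130 mm (own x) by 180 mm (own y) outside, 18 mm high, walls 4 mm, floor 4 mm thick. Origin: centre of its underside on the table; z up.
- glue_bottle: Loose white glue bottle standing on the table, 38 mm in diameter, 72 mm high; to be left alone. Origin: centre of its underside.
- marker: Loose red and white marker lying on the table, 17 x 135 x 16 mm; to be left alone. Origin: centre of its underside.
Things that resemble listed ones, but are neither listed nor needed, are in the scene too. Of the things that look like the white_tray, the larger one is meant.

How it is judged (in metres and radians):
On the way, in this order (a step that is already met when the one before it is completed fails the run):
1. the red knob lies in the bin's middle compartment (x of red_knob in the frame of parts_bin between -0.055 and 0.055 m and y of red_knob in the frame of parts_bin between -0.023 and 0.023 m and z of red_knob in the frame of parts_bin below 0.075 m and linear speed of red_knob below 0.03 m/s), for 0.2 s.
2. the beige roll lies flat in the grey tray (x of beige_roll in the frame of grey_tray between -0.05 and 0.05 m and y of beige_roll in the frame of grey_tray between -0.05 and 0.05 m and z of beige_roll in the frame of grey_tray below 0.026 m and angle between the z axis of beige_roll and the z axis of grey_tray, either way round below 0.12 rad and linear speed of beige_roll below 0.03 m/s), for 0.2 s.
3. the green roll lies flat in the white tray (x of green_roll in the frame of white_tray between -0.055 and 0.055 m and y of green_roll in the frame of white_tray between -0.08 and 0.08 m and z of green_roll in the frame of white_tray below 0.026 m and angle between the z axis of green_roll and the z axis of white_tray, either way round below 0.12 rad and linear speed of green_roll below 0.03 m/s), for 0.2 s.
4. the balsa block lies flat in the white tray (x of balsa_block in the frame of white_tray between -0.06 and 0.06 m and y of balsa_block in the frame of white_tray between -0.085 and 0.085 m and z of balsa_block in the frame of white_tray below 0.02 m and angle between the z axis of balsa_block and the z axis of white_tray, either way round below 0.12 rad and linear speed of balsa_block below 0.03 m/s), for 0.2 s.
At the end, for the whole second after the job is handed in: The red knob is at rest in the bin's middle compartment, the beige roll lies flat (within 7 degrees) at rest on the grey tray's floor with its centre inside the tray, and the green roll and the balsa block lie flat (within 7 degrees) at rest on the white tray's floor with their centres inside it (all of step 1 and all of step 2 and all of step 3 and all of step 4); the robot touches nothing.
It fails at once if the glue bottle is displaced by more than 30 mm (distance of glue_bottle from where it was at the start of the episode above 0.03 m).
It fails at once if the marker is displaced by more than 30 mm (distance of marker from where it was at the start of the episode above 0.03 m).
It fails at once if the eraser is displaced by more than 40 mm (distance of eraser from where it was at the start of the episode above 0.04 m).
It fails at once if the beige roll is forced against the stand with more than 40 N (contact force between beige_roll and tape_stand above 40 N).
It fails at once if the green roll is forced against the stand with more than 40 N (contact force between green_roll and tape_stand above 40 N).
It also fails if it takes over 72 s, if anything falls off the work surface, if the arm or the gripper's body presses on something with over 40 N, if the wrist force passes 120 N, or if a joint passes its speed limit or range.

## Working session

There is one attempt and no reset: what is moved stays moved. The work goes in short steps, Python scripts to look and compute and a tool call to move; the robot and the scene stay as the last step left them, time stands still between calls to the robot, and variables do not carry over. Pictures are saved under pics/ and viewed, at most 10 in all, crops included, and the job is handed in when it is done.

Besides the shell and the picture viewer there is one more tool, called after ">>>" in YAML: its name, and indented under it one key for each argument. arm_command: Moves the arm, as the interface text tells. Its arguments: {"type":"object","properties":{"xyz":{"type":"array","items":{"type":"array","items":{"type":"number"}}},"turn":{"type":"array","items":{"type":"number"}},"gripper":{"type":"number"},"squeeze":{"type":"number"}},"required":["xyz","turn"]}

```bash
ls; mkdir -p pics
python3 - <<'E'
from plant import arm, eyes, workorder
import cv2,pickle
d={}
for n in("scene","top"):
    f=eyes.grab_frame(n); d[n]=f; cv2.imwrite(f"pics/{n}0.png",f["frame"][:,:,::-1])
    print(n,{k:f[k] for k in f if k!="frame"})
pickle.dump(d,open("f0.pkl","wb"))
o=arm.get_obs();print(o, arm.grip_depth)
E
```

```text
pics
scene {'fx': 597.1880816925628, 'fy': 597.1880816925628, 'cx': 312.9360801789149, 'cy': 235.76580305444745, 'k1': 0.059572999942013045, 'R': array([[ 0.52944398, -0.84830298, -0.00843392],
       [-0.74149611, -0.45790781, -0.49041203],
       [ 0.41215603,  0.26589941, -0.87144989]]), 't': array([-468.20345257,  373.49380342, 1735.0951065 ])}
top {'fx': 586.2166975353944, 'fy': 586.2166975353944, 'cx': 322.00068995110496, 'cy': 243.1706935248362, 'k1': -0.1427459749005955, 'R': array([[ 0.14321801, -0.98965322,  0.00866628],
       [-0.90433083, -0.13441809, -0.40511421],
       [ 0.40208748,  0.05018247, -0.91422501]]), 't': array([-274.75438472,  539.22824883, 1684.72743553])}
{'time_s': 0.1, 'joint_positions': array([-1.27066689,  0.70702486, -0.02762802,  1.48494747,  0.02199699,
        0.95088215, -0.07548091]), 'joint_velocities': array([-0.0014822 , -0.00119955,  0.00031846, -0.000726  , -0.00025691,
       -0.00045246,  0.00083777]), 'joint_efforts': array([ 2.25034193e-03, -8.84264660e+01,  1.23620264e+00, -2.36452836e+01,
        1.69886701e-02,  4.95491448e-03,  2.12782248e-05]), 'tcp_pos': array([192.6629114 , 541.51816539, 230.88436099]), 'tcp_rot': array([-5.34270796e-01, -3.09568185e+00,  1.49005599e-03]), 'wrist_force': array([0.62433334, 0.12785681, 0.45496322]), 'moment': array([0.03969107, 0.03322561, 0.05211521]), 'grip_force': 0.0, 'gripper_width': 85.34946704082573} 18.700000000000003
```

View pics/scene0.png

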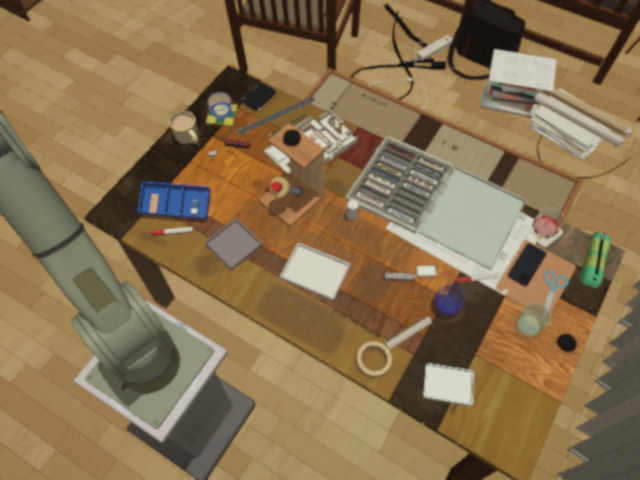

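View pics/top0.png

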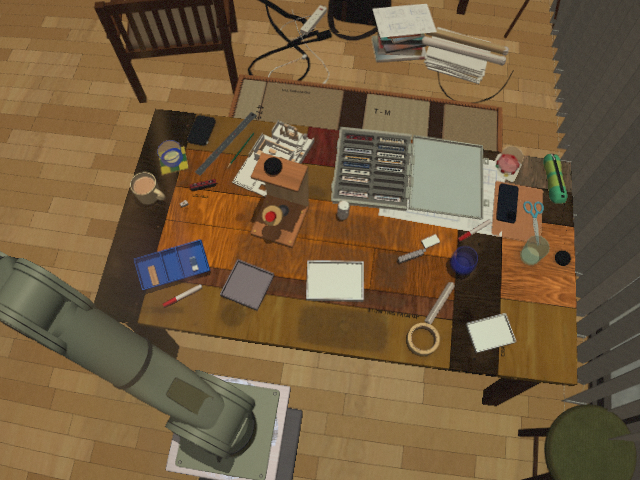

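Scene: stand near (292,185), blue bin (174,201). Top: bin (173,266), grey tray (247,285), large white tray (335,280), stand with the red knob at (270,215), glue bottle (343,210), marker (182,295). I'll zoom in next.

```bash
cat > h.py <<'E'
import numpy as np,cv2,pickle
from scipy.spatial.transform import Rotation as Ro
from scipy.optimize import least_squares
def proj(f,X):
    X=np.atleast_2d(X).astype(float); c=X@f["R"].T+f["t"]; s=c[:,:2]/c[:,2:]
    s=s*(1+f["k1"]*(s**2).sum(1,keepdims=True))
    return s*[f["fx"],f["fy"]]+[f["cx"],f["cy"]]
def onplane(f,uv,z):
    return least_squares(lambda p:proj(f,[p[0],p[1],z])[0]-uv,[500,0]).x
def crop(f,box,s,name):
    x0,y0,x1,y1=box
    im=cv2.resize(f["frame"][y0:y1,x0:x1,::-1],None,fx=s,fy=s,interpolation=cv2.INTER_CUBIC)
    for x in range((x0+9)//10*10,x1,10):
        cv2.line(im,((x-x0)*s,0),((x-x0)*s,6 if x%50 else 16),(255,255,255),1)
        if x%50==0: cv2.putText(im,str(x),((x-x0)*s+2,14),0,.4,(255,255,255))
    for y in range((y0+9)//10*10,y1,10):
        cv2.line(im,(0,(y-y0)*s),(6 if y%50 else 16,(y-y0)*s),(255,255,255),1)
        if y%50==0: cv2.putText(im,str(y),(2,(y-y0)*s-2),0,.4,(255,255,255))
    cv2.imwrite(name,im)
E
python3 - <<'E'
from h import *
d=pickle.load(open("f0.pkl","rb"))
crop(d["top"],(125,165,375,315),3,"pics/tc.png")
crop(d["scene"],(130,120,360,300),3,"pics/sc.png")
E
```

```text
(no output)
```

View pics/tc.png

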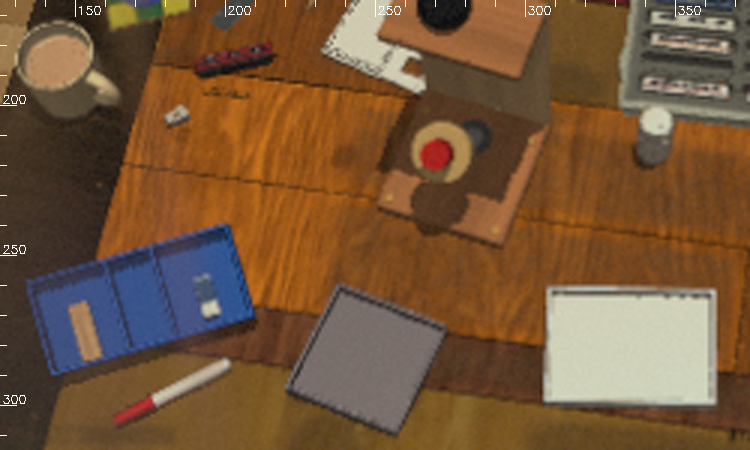

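View pics/sc.png

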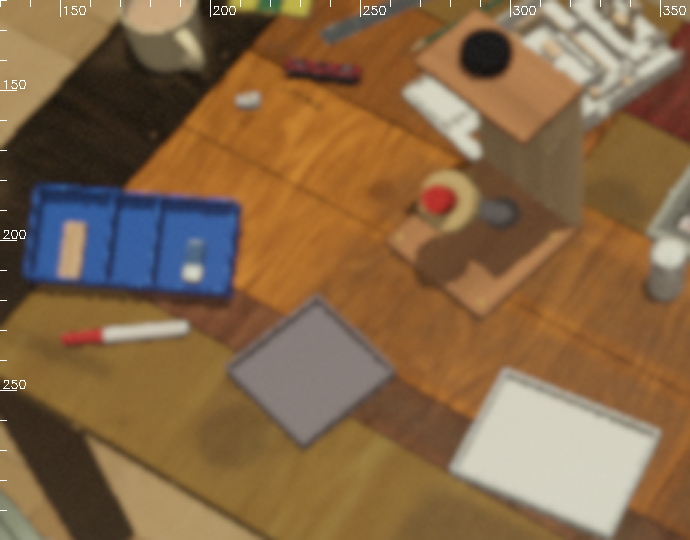

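Crops confirm the layout. Balsa is in the left (+y) compartment at top-image (153.5,275) and the eraser is in the right one. The knob is at (270,216) in the top image and (276,186) in the scene image. Next I fit the poses from the corners.

```bash
cat > fit.py <<'E'
from h import *
d=pickle.load(open("f0.pkl","rb"));T,S=d["top"],d["scene"]
tc=lambda *p:np.array(p)/3+[125,165]
sc=lambda *p:np.array(p)/3+[130,120]
def Rz(a): return Ro.from_euler("z",a).as_matrix()
def fit(gen,t,s,p0):
    def r(p):
        A,B=gen(p); return np.concatenate([(proj(T,A)-t).ravel(),(proj(S,B)-s).ravel()])
    q=least_squares(r,p0,loss="soft_l1"); return q.x,np.abs(r(q.x)).round(1).reshape(-1,2).tolist()
def tray(hx,hy):
    C=np.array([[hx,hy,18],[hx,-hy,18],[-hx,-hy,18],[-hx,hy,18]])
    def g(p): A=C@Rz(p[2]).T+[p[0],p[1],0]; return A,A
    return g
out={}
out["grey"]=fit(tray(65,65),tc((338,284),(445,325),(397,434),(287,388)),sc((318,295),(395,372),(303,448),(227,370)),[500,100,-.3])
out["white"]=fit(tray(65,90),tc((545,287),(716,290),(716,405),(543,402)),sc((504,367),(660,430),(612,538),(450,470)),[500,0,0])
C=np.array([[52,111,0],[52,-111,0],[-52,-111,0],[-52,111,0]])@Ro.from_euler("y",-20,degrees=True).as_matrix().T
def bing(p): A=C@Rz(p[2]).T+[p[0],p[1],p[3]]; return A,A
out["bin"]=fit(bing,tc((27,280),(230,225),(255,318),(53,374)),sc((37,184),(240,203),(232,298),(22,283)),[500,300,.1,55])
def stand(p):
    M=lambda X:np.array(X,float)@Rz(p[2]).T+[p[0],p[1],0]
    zr=249+p[3]; k=[-15-.574*50,0,100+.819*50]
    A=[[5,75,zr],[5,-75,zr],[-p[4],-75,p[5]],[-p[4],75,p[5]],k]
    B=[[5,75,zr],[5,-75,zr],[98,-75,zr],[98,75,zr],[-p[4],75,p[5]],[-p[4],-75,p[5]],k]
    return M(A),M(B)
def red(f,b):
    x0,y0,x1,y1=b; im=f["frame"][y0:y1,x0:x1].astype(int)
    m=(im[...,0]>120)&(im[...,1]<60)&(im[...,2]<75); y,x=np.nonzero(m); print("red",m.sum(),x.min()+x0,x.max()+x0,y.min()+y0,y.max()+y0); return [x.mean()+x0,y.mean()+y0]
kt,ks=red(T,(255,195,285,235)),red(S,(262,170,295,200))
out["stand"]=fit(stand,np.vstack([tc((378,37),(520,77),(500,245),(377,208)),kt]),np.vstack([sc((415,62),(525,142),(585,92),(478,10),(388,240),(482,318)),ks]),[600,100,-.3,12,80,10])
for k,v in out.items(): print(k,v[0].round(3),v[1])
print("knob px",kt,ks)
def tri(t,s): return least_squares(lambda X:np.concatenate([proj(T,X)[0]-t,proj(S,X)[0]-s]),[600,100,100]).x
print("knob xyz",tri(kt,ks).round(1))
print("balsa",tri(tc((85.5,331))[0],sc((72,250))[0]).round(1))
for z in(45,50): print([onplane(T,q,z).round(1) for q in tc((69,305),(86,300),(103,357),(85,361))])
print("glue",onplane(T,tc((656,122))[0],72),"marker",onplane(T,tc((115,422))[0],8),onplane(T,tc((230,364))[0],8),"eraser",onplane(T,tc((208,297))[0],45))
pickle.dump({k:v[0] for k,v in out.items()},open("pose.pkl","wb"))
E
python3 fit.py
```

```text
red 76 265 274 211 221
red 50 272 280 183 190
grey [ 4.42933e+02  2.44380e+01 -2.43000e-01] [[0.2, 0.8], [1.3, 0.1], [0.4, 0.3], [0.5, 0.1], [0.5, 0.6], [0.3, 0.1], [0.2, 0.2], [1.3, 0.0]]
white [ 4.98373e+02 -2.47977e+02  1.29000e-01] [[0.7, 0.8], [0.2, 0.9], [0.3, 0.7], [0.4, 0.6], [0.4, 1.2], [0.4, 1.0], [1.0, 0.0], [0.3, 0.5]]
bin [4.58743e+02 2.67777e+02 4.49000e-01 5.12050e+01] [[0.0, 0.0], [0.1, 0.7], [0.6, 0.3], [0.1, 0.4], [0.2, 0.8], [0.5, 0.5], [1.9, 0.0], [0.6, 1.2]]
stand [ 6.74531e+02 -3.37320e+01 -1.96000e-01  1.01250e+01  6.54790e+01
  7.84800e+00] [[0.4, 1.2], [0.4, 0.3], [1.0, 0.4], [0.5, 2.1], [0.9, 0.7], [0.4, 0.3], [1.1, 1.3], [0.4, 0.7], [0.1, 0.0], [0.8, 0.6], [0.0, 0.9], [0.4, 0.4]]
knob px [np.float64(269.88157894736844), np.float64(216.1578947368421)] [np.float64(276.14), np.float64(186.5)]
knob xyz [631.  -22.8 140. ]
balsa [419.  321.7  41.2]
[array([442.2, 345.6]), array([450.5, 328.8]), array([390.8, 294.5]), array([383.6, 312.4])]
[array([440.4, 343.7]), array([448.7, 327. ]), array([389.2, 292.9]), array([382. , 310.7])]
glue [ 734.62855226 -241.77662519] marker [333.73036062 276.25179443] [415.56564776 169.59571445] eraser [473.42948089 199.94472273]
```

```bash
cat > go.py <<'E'
import sys
from h import *
from plant import arm
# usage: go.py X Y Z [tool-y heading deg]  -> tool-frame shift (m) after the turn, deg
o=arm.get_obs(); R=Ro.from_rotvec(o["tcp_rot"]).as_matrix(); p=o["tcp_pos"]
print("t",o["time_s"],"tcp",p.round(1),"tz",R[:,2].round(3),"yhead",np.degrees(np.arctan2(R[1,1],R[0,1])).round(2),"w",round(o["gripper_width"],1),"F",o["wrist_force"].round(1),"g",round(o["grip_force"],1),"q",o["joint_positions"].round(2))
if len(sys.argv)>3:
    D=np.array(list(map(float,sys.argv[1:4])))-p; turn=0
    if len(sys.argv)>4:
        a=np.radians(float(sys.argv[4])); g=lambda t:(R@Ro.from_euler("z",t).as_matrix())[:,1]
        f=lambda t:np.arctan2(g(t)[1]*np.cos(a)-g(t)[0]*np.sin(a),g(t)@[np.cos(a),np.sin(a),0])
        t=least_squares(lambda t:f(t[0]),[0.]).x[0]; turn=np.degrees(t); R=R@Ro.from_euler("z",t).as_matrix()
    print("turn",round(turn,2),"shift",(R.T@D/1000).round(4),"len",np.linalg.norm(D).round(1))
E
python3 go.py 560 0 240 78.8
```

```text
t 0.1 tcp [192.7 541.5 230.9] tz [-0.    -0.001 -1.   ] yhead 70.42 w 85.3 F [0.6 0.1 0.5] g 0.0 q [-1.27  0.71 -0.03  1.48  0.02  0.95 -0.08]
turn -8.38 shift [-0.4655 -0.4599 -0.0087] len 654.4
```

>>> arm_command:
  xyz:
    - [0,0,-0.02]
    - [-0.033,-0.033,0]
    - [-0.033,-0.033,0]
    - [-0.033,-0.033,0]
    - [-0.033,-0.033,0]
  turn: [-8.4,0,0,0,0]
  gripper: 0.07

```text
time_s: 0.6
tcp_pos: [297.2, 384.9, 251.2]
tcp_rot: [-0.306, -3.127, 0.001]
wrist_force: [1.7, 0.6, 0.2]
gripper_width: 69.9
grip_force: 0.0
```

>>> arm_command:
  xyz:
    - [-0.033,-0.033,0]
    - [-0.033,-0.033,0]
    - [-0.033,-0.033,0]
    - [-0.033,-0.033,0]
    - [-0.033,-0.033,0]
  turn: [0,0,0,0,0]

```text
time_s: 1.1
tcp_pos: [427.2, 191.0, 251.2]
tcp_rot: [-0.306, -3.126, 0.0]
wrist_force: [1.7, 1.3, -0.2]
gripper_width: 70.1
grip_force: 0.0
```

>>> arm_command:
  xyz:
    - [-0.036,-0.034,0]
    - [-0.036,-0.034,0]
    - [-0.036,-0.034,0]
    - [-0.036,-0.034,0]
    - [-0.036,-0.034,0.03]
  turn: [0,0,0,0,0]
  gripper: 0.06

```text
time_s: 1.6
tcp_pos: [568.2, -6.0, 227.0]
tcp_rot: [0.308, 3.122, 0.0]
wrist_force: [0.2, 1.3, -0.2]
gripper_width: 59.8
grip_force: 0.0
```

```bash
python3 go.py 625.5 -23.5 180 78.8
python3 - <<'E'
from h import *
from plant import eyes
f=eyes.grab_frame("top"); cv2.imwrite("pics/t1.png",cv2.resize(f["frame"][100:340,120:440,::-1],None,fx=2.5,fy=2.5))
E
```

```text
t 1.6 tcp [568.2  -6.  227. ] tz [ 0.004 -0.    -1.   ] yhead 78.74 w 59.8 F [ 0.2  1.3 -0.2] g 0.0 q [ 0.03  0.7  -0.15  1.52  0.12  0.93  1.22]
turn -0.06 shift [-0.0594 -0.006   0.0473] len 76.1
```

View pics/t1.png

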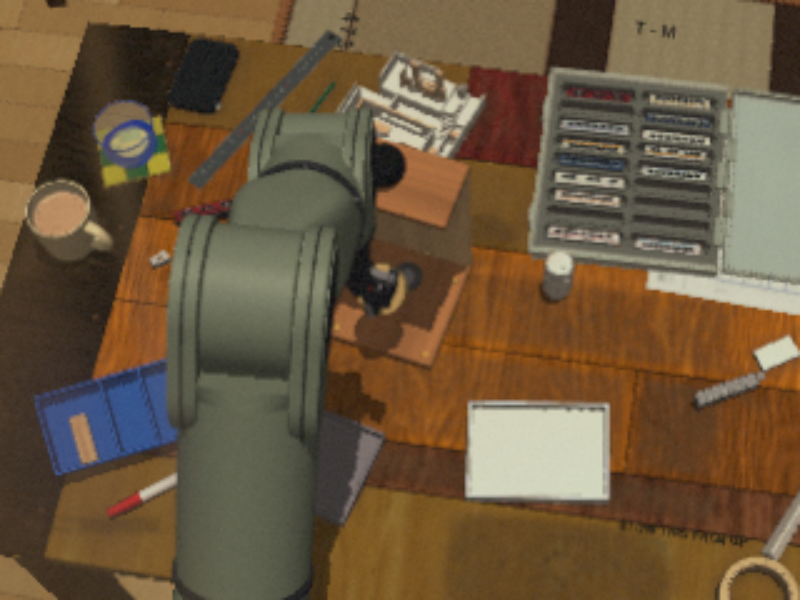

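The arm stands in front of the stand, and its wrist is well above the roof. I go on down to the knob.

>>> arm_command:
  xyz:
    - [-0.03,-0.003,0.02]
    - [-0.029,-0.003,0.027]
    - [0,0,0.015]
    - [0,0,0.015]
    - [0,0,0]
  turn: [0,0,0,0,0]

```text
time_s: 2.15
tcp_pos: [621.8, -20.7, 146.3]
tcp_rot: [-0.306, -3.123, 0.001]
wrist_force: [0.3, 0.4, -0.1]
gripper_width: 60.0
grip_force: 0.0
```

```bash
python3 go.py 625.5 -23.5 133 78.8
```

```text
t 2.15 tcp [621.8 -20.7 146.3] tz [-0.004 -0.    -1.   ] yhead 78.82 w 60.0 F [ 0.3  0.4 -0.1] g 0.0 q [ 0.05  0.88 -0.14  1.39  0.14  0.88  1.24]
turn 0.02 shift [-0.0042 -0.002   0.0133] len 14.1
```

>>> arm_command:
  xyz:
    - [-0.004,-0.002,0.013]
    - [0,0,0]
  turn: [0,0]

```text
time_s: 2.35
tcp_pos: [626.3, -24.0, 134.4]
tcp_rot: [-0.307, -3.125, 0.001]
wrist_force: [0.1, 0.2, 0.1]
gripper_width: 60.3
grip_force: 0.0
```

>>> arm_command:
  xyz:
    - [0,0,0]
    - [0,0,0]
    - [0,0,0]
    - [0,0,0]
    - [0,0,0]
  turn: [0,0,0,0,0]
  gripper: 0.0
  squeeze: 25

```text
time_s: 2.85
tcp_pos: [626.6, -23.3, 136.0]
tcp_rot: [0.306, 3.126, 0.0]
wrist_force: [-1.4, 2.0, 6.6]
gripper_width: 29.8
grip_force: 24.7
```

```bash
python3 go.py 625.5 -23.5 133 78.8
```

```text
t 2.85 tcp [626.6 -23.3 136. ] tz [ 0.001  0.    -1.   ] yhead 78.82 w 29.8 F [-1.4  2.   6.6] g 24.7 q [ 0.05  0.9  -0.14  1.39  0.14  0.86  1.25]
turn 0.02 shift [ 0.0011 -0.0004  0.003 ] len 3.2
```

>>> arm_command:
  xyz:
    - [0.003,0,-0.004]
    - [0.006,0,-0.008]
    - [0.006,0,-0.0085]
    - [0.006,0,-0.0085]
    - [0.008,0,-0.02]
  turn: [0,0,0,0,0]

```text
time_s: 3.35
tcp_pos: [596.8, -18.0, 184.3]
tcp_rot: [-0.306, -3.124, 0.001]
wrist_force: [0.3, 0.1, 0.3]
gripper_width: 29.6
grip_force: 24.8
```

>>> arm_command:
  xyz:
    - [0.02,0,-0.02]
    - [0.03,0,-0.02]
    - [0.03,0,0]
    - [0,0,0]
  turn: [0,0,0,0]

```text
time_s: 3.75
tcp_pos: [516.6, -1.8, 225.8]
tcp_rot: [-0.305, -3.126, 0.0]
wrist_force: [0.0, -0.6, -1.4]
gripper_width: 29.5
grip_force: 24.8
```

```bash
python3 - <<'E'
from h import *
from plant import eyes
p=pickle.load(open("pose.pkl","rb"));b=p["bin"];print(b)
s,t=eyes.grab_frame("scene"),eyes.grab_frame("top")
A=cv2.resize(s["frame"][150:270,230:350,::-1],(400,400));B=cv2.resize(t["frame"][150:270,220:340,::-1],(400,400))
cv2.imwrite("pics/k.png",np.hstack([A,B]))
E
python3 go.py 458.7 267.8 100 115.7;python3 go.py 458.7 267.8 100 25.7
```

```text
[4.58742758e+02 2.67776816e+02 4.49009967e-01 5.12049792e+01]
t 3.85 tcp [519.3  -2.4 225.1] tz [ 0.001 -0.    -1.   ] yhead 78.82 w 29.4 F [-0.1 -0.6 -0.9] g 24.8 q [ 0.03  0.63 -0.15  1.69  0.12  0.82  1.2 ]
turn -36.88 shift [-0.0625  0.2699  0.125 ] len 303.9
t 3.85 tcp [519.3  -2.4 225.1] tz [ 0.001 -0.    -1.   ] yhead 78.82 w 29.4 F [-0.1 -0.6 -0.9] g 24.8 q [ 0.03  0.63 -0.15  1.69  0.12  0.82  1.2 ]
turn 53.12 shift [0.2699 0.0625 0.125 ] len 303.9
```

View pics/k.png

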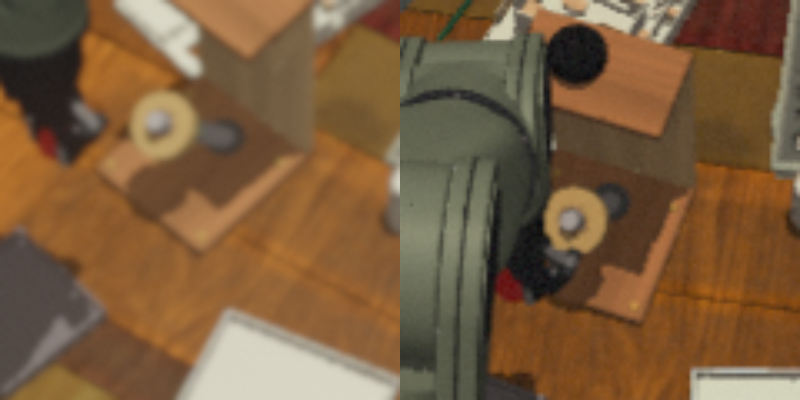

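The knob is held in the fingers at scene crop (45,140). The beige roll is still on the spindle with its tip showing. Now to the bin.

>>> arm_command:
  xyz:
    - [0,0,0]
    - [0,0,0]
    - [0,0,0]
    - [0,0,0]
    - [0,0,0]
  turn: [-7.4,-7.4,-7.4,-7.4,-7.3]

```text
time_s: 4.35
tcp_pos: [520.0, -2.7, 224.2]
tcp_rot: [0.706, -3.061, 0.0]
wrist_force: [0.1, -0.6, -0.2]
gripper_width: 29.7
grip_force: 24.8
```

>>> arm_command:
  xyz:
    - [-0.009,0.044,0]
    - [-0.009,0.045,0]
    - [-0.009,0.045,0]
    - [-0.01,0.045,0.01]
    - [-0.01,0.045,0.02]
  turn: [0,0,0,0,0]

```text
time_s: 4.85
tcp_pos: [465.1, 221.5, 194.8]
tcp_rot: [-0.697, 3.061, 0.0]
wrist_force: [0.5, -0.1, -0.5]
gripper_width: 29.5
grip_force: 24.9
```

>>> arm_command:
  xyz:
    - [-0.01,0.045,0.02]
    - [0,0,0.04]
    - [0,0,0.04]
    - [0,0,0]
  turn: [0,0,0,0]

```text
time_s: 5.25
tcp_pos: [452.8, 263.4, 90.8]
tcp_rot: [0.698, -3.057, 0.004]
wrist_force: [0.2, -0.1, 0.8]
gripper_width: 29.8
grip_force: 25.0
```

```bash
python3 go.py 453.3 265.2 58 115.7
python3 - <<'E'
from h import *
from plant import eyes
s=eyes.grab_frame("scene")
cv2.imwrite("pics/k2.png",cv2.resize(s["frame"][150:250,120:240,::-1],(600,500)))
E
```

```text
t 5.25 tcp [452.8 263.4  90.8] tz [-0.005 -0.004 -1.   ] yhead 115.74 w 29.8 F [ 0.2 -0.1  0.8] g 25.0 q [-0.47  0.85 -0.21  1.81  0.33  0.52  1.12]
turn 0.04 shift [-0.0014  0.0014  0.0328] len 32.9
```

View pics/k2.png

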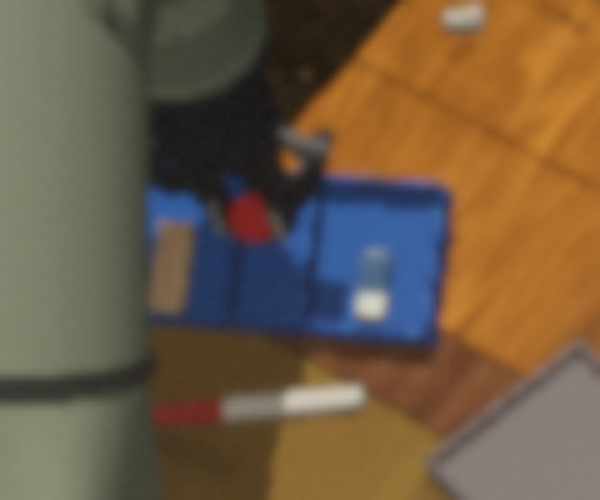

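The knob at crop (250,218) is above the middle compartment, and the dividers are at about (235,270) and (315,250). I lower it and release.

>>> arm_command:
  xyz:
    - [-0.001,0.001,0.018]
    - [0,0,0.015]
    - [0,0,0]
  turn: [0,0,0]

```text
time_s: 5.6
tcp_pos: [455.2, 265.5, 62.3]
tcp_rot: [-0.698, 3.063, -0.0]
wrist_force: [-0.5, 0.9, 0.8]
gripper_width: 30.0
grip_force: 25.0
```

>>> arm_command:
  xyz:
    - [0,0,0]
    - [0,0,0]
    - [0,0,-0.03]
    - [0,0,-0.05]
    - [0,0,-0.05]
  turn: [0,0,0,0,0]
  gripper: 0.055

```text
time_s: 6.1
tcp_pos: [454.4, 265.4, 194.2]
tcp_rot: [0.699, -3.063, -0.0]
wrist_force: [1.7, 0.8, -0.1]
gripper_width: 54.9
grip_force: 0.0
```

>>> arm_command:
  xyz:
    - [0.01,-0.045,-0.02]
    - [0.01,-0.045,0]
    - [0.01,-0.045,0]
    - [0.009,-0.045,0]
    - [0.009,-0.045,0]
  turn: [0,0,0,0,0]

```text
time_s: 6.6
tcp_pos: [509.3, 40.3, 212.8]
tcp_rot: [-0.699, 3.062, -0.001]
wrist_force: [0.4, -0.6, -0.1]
gripper_width: 55.3
grip_force: 0.0
```

```bash
python3 go.py 590 -16 225 78.8
python3 - <<'E'
from h import *
from plant import eyes
s,t=eyes.grab_frame("scene"),eyes.grab_frame("top")
A=cv2.resize(s["frame"][165:245,130:230,::-1],(500,400));B=cv2.resize(t["frame"][225:305,125:225,::-1],(500,400))
cv2.imwrite("pics/k3.png",np.hstack([A,B])[:, :800] if 0 else cv2.resize(np.hstack([A,B]),(800,320)))
pickle.dump((s,t),open("f1.pkl","wb"))
E
```

```text
t 6.6 tcp [509.3  40.3 212.8] tz [ 0.001 -0.    -1.   ] yhead 115.71 w 55.3 F [ 0.4 -0.6 -0.1] g 0.0 q [ 0.05  0.65 -0.34  1.74  0.29  0.8   1.59]
turn 36.91 shift [-0.0901 -0.0396 -0.0121] len 99.2
```

View pics/k3.png

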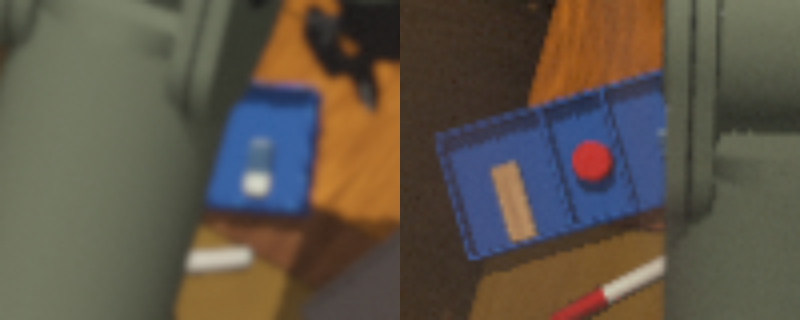

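The knob lies in the middle compartment at crop (592,160); the eraser and marker are undisturbed. Next is the beige roll.

>>> arm_command:
  xyz:
    - [0,0,0]
    - [0,0,0]
    - [0,0,0]
    - [0,0,0]
    - [0,0,0]
  turn: [7.4,7.4,7.4,7.4,7.3]
  gripper: 0.082

```text
time_s: 7.2
tcp_pos: [509.1, 42.6, 212.6]
tcp_rot: [0.314, 3.125, 0.001]
wrist_force: [-0.2, 0.2, 0.0]
gripper_width: 82.2
grip_force: 0.0
```

>>> arm_command:
  xyz:
    - [-0.045,-0.02,0]
    - [-0.045,-0.02,0]
    - [-0.02,0,0]
    - [-0.02,0,0.01]
    - [0,0,0]
  turn: [0,0,0,0,0]

```text
time_s: 7.7
tcp_pos: [629.7, -22.5, 201.0]
tcp_rot: [-0.307, -3.126, -0.0]
wrist_force: [-1.2, 0.1, -0.0]
gripper_width: 81.9
grip_force: 0.0
```

```bash
python3 go.py 635.5 -25 180 78.8
```

```text
t 7.7 tcp [629.7 -22.5 201. ] tz [-0.  0. -1.] yhead 78.77 w 81.9 F [-1.2  0.1 -0. ] g 0.0 q [ 0.05  0.83 -0.15  1.3   0.13  1.02  1.25]
turn -0.03 shift [-0.0062 -0.0013  0.021 ] len 21.9
```

>>> arm_command:
  xyz:
    - [-0.006,-0.001,0.015]
    - [0,0,0.015]
    - [0,0,0.015]
    - [0,0,0]
  turn: [0,0,0,0]

```text
time_s: 8.1
tcp_pos: [633.5, -24.1, 155.1]
tcp_rot: [-0.305, -3.124, 0.0]
wrist_force: [0.1, 0.2, -0.2]
gripper_width: 82.0
grip_force: 0.0
```

>>> arm_command:
  xyz:
    - [0,0,0.015]
    - [0,0,0.015]
    - [0,0,0.01]
    - [0,0,0]
  turn: [0,0,0,0]

```text
time_s: 8.5
tcp_pos: [634.1, -24.2, 116.0]
tcp_rot: [-0.306, -3.125, 0.0]
wrist_force: [-0.2, -0.5, -0.5]
gripper_width: 82.1
grip_force: 0.0
```

```bash
python3 go.py 635.5 -25 100 78.8
```

```text
t 8.5 tcp [634.1 -24.2 116. ] tz [-0.001 -0.    -1.   ] yhead 78.82 w 82.1 F [-0.2 -0.5 -0.5] g 0.0 q [ 0.05  0.94 -0.14  1.37  0.16  0.84  1.24]
turn 0.02 shift [-0.0016 -0.0005  0.016 ] len 16.1
```

>>> arm_command:
  xyz:
    - [-0.001,-0.0005,0.01]
    - [0,0,0.006]
    - [0,0,0]
  turn: [0,0,0]

```text
time_s: 8.8
tcp_pos: [635.1, -25.0, 99.8]
tcp_rot: [-0.306, -3.126, 0.0]
wrist_force: [0.1, -0.4, 0.3]
gripper_width: 82.1
grip_force: 0.0
```

>>> arm_command:
  xyz:
    - [0,0,0]
    - [0,0,0]
    - [0,0,0]
    - [0,0,0]
  turn: [0,0,0,0]
  gripper: 0.05
  squeeze: 25

```text
time_s: 9.2
tcp_pos: [635.5, -25.0, 101.1]
tcp_rot: [0.306, 3.126, -0.0]
wrist_force: [-3.4, -1.0, 7.0]
gripper_width: 64.2
grip_force: 26.9
```

```bash
python3 go.py 635.5 -25 100 78.8
```

```text
t 9.2 tcp [635.5 -25.  101.1] tz [ 0.001 -0.    -1.   ] yhead 78.82 w 64.2 F [-3.4 -1.   7. ] g 26.9 q [ 0.05  0.96 -0.14  1.38  0.16  0.81  1.24]
turn 0.02 shift [-0.     -0.      0.0011] len 1.1
```

>>> arm_command:
  xyz:
    - [0.0023,0,-0.0033]
    - [0.0023,0,-0.0033]
    - [0.0029,0,-0.0041]
    - [0.0029,0,-0.0041]
    - [0,0,0]
  turn: [0,0,0,0,0]

```text
time_s: 9.7
tcp_pos: [625.1, -22.9, 116.2]
tcp_rot: [0.306, 3.126, -0.0]
wrist_force: [1.8, 0.4, 4.6]
gripper_width: 64.0
grip_force: 27.9
```

```bash
python3 go.py 606 -19 150 78.8
```

```text
t 9.7 tcp [625.1 -22.9 116.2] tz [ 0.001 -0.    -1.   ] yhead 78.81 w 64.0 F [1.8 0.4 4.6] g 27.9 q [ 0.05  0.93 -0.14  1.41  0.16  0.82  1.23]
turn 0.01 shift [ 0.0195  0.0002 -0.0338] len 39.0
```

>>> arm_command:
  xyz:
    - [0.0034,0,-0.0049]
    - [0.0034,0,-0.0049]
    - [0.0034,0,-0.0049]
    - [0.0034,0,-0.0049]
    - [0.0034,0,-0.0049]
  turn: [0,0,0,0,0]

```text
time_s: 10.2
tcp_pos: [607.8, -19.6, 140.0]
tcp_rot: [-0.306, -3.126, 0.0]
wrist_force: [0.5, 0.3, -1.1]
gripper_width: 64.0
grip_force: 28.1
```

>>> arm_command:
  xyz:
    - [0.0046,0,-0.0066]
    - [0.0046,0,-0.0066]
    - [0.015,0,-0.02]
    - [0.03,0,-0.02]
    - [0.03,0,-0.01]
  turn: [0,0,0,0,0]

```text
time_s: 10.7
tcp_pos: [524.9, -3.1, 204.5]
tcp_rot: [0.306, 3.125, 0.0]
wrist_force: [0.5, 0.2, -1.8]
gripper_width: 63.9
grip_force: 28.2
```

```bash
python3 go.py 442.9 24.4 100
python3 - <<'E'
from h import *
from plant import eyes
s,t=eyes.grab_frame("scene"),eyes.grab_frame("top")
A=cv2.resize(s["frame"][140:260,210:330,::-1],(400,400));B=cv2.resize(t["frame"][170:290,220:340,::-1],(400,400))
cv2.imwrite("pics/k4.png",np.hstack([A,B]))
E
```

```text
t 10.7 tcp [524.9  -3.1 204.5] tz [ 0.001 -0.    -1.   ] yhead 78.81 w 63.9 F [ 0.5  0.2 -1.8] g 28.2 q [ 0.03  0.67 -0.15  1.7   0.14  0.78  1.19]
turn 0 shift [0.0859 0.0111 0.1044] len 135.7
```

View pics/k4.png

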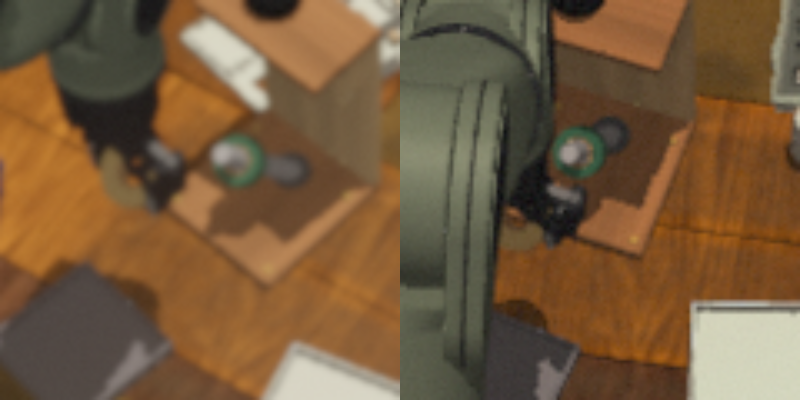

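The beige roll is held at scene crop (125,185), and the green roll remains on the spindle. Now to the grey tray.

>>> arm_command:
  xyz:
    - [0.025,0.002,0]
    - [0.03,0.002,0.02]
    - [0.03,0.002,0.03]
    - [0.016,0.001,0.04]
    - [0,0,0.045]
  turn: [2.7,0,0,0,0]

```text
time_s: 11.3
tcp_pos: [428.2, 27.2, 67.9]
tcp_rot: [0.378, 3.117, 0.001]
wrist_force: [3.7, 0.3, -2.0]
gripper_width: 63.9
grip_force: 28.2
```

>>> arm_command:
  xyz:
    - [0,0,0.02]
    - [0,0,0.015]
    - [0,0,0]
  turn: [0,0,0]

```text
time_s: 11.6
tcp_pos: [428.7, 26.6, 31.7]
tcp_rot: [-0.379, -3.116, 0.001]
wrist_force: [-0.6, -0.4, -2.0]
gripper_width: 64.0
grip_force: 28.7
```

```bash
python3 go.py 428.3 28 11 76.1
```

```text
t 11.6 tcp [428.7  26.6  31.7] tz [-0.002 -0.    -1.   ] yhead 76.13 w 64.0 F [-0.6 -0.4 -2. ] g 28.7 q [-0.13  0.92 -0.01  2.17  0.19  0.06  1.  ]
turn 0.03 shift [0.0006 0.0013 0.0207] len 20.7
```

>>> arm_command:
  xyz:
    - [-0.02,0.001,0]
    - [0,0,0.01]
    - [0,0,0.009]
    - [0,0,0]
  turn: [0,0,0,0]

```text
time_s: 12.0
tcp_pos: [448.1, 22.8, 13.4]
tcp_rot: [-0.379, -3.117, 0.001]
wrist_force: [0.0, -0.6, -0.9]
gripper_width: 63.9
grip_force: 28.7
```

```bash
python3 go.py 448 22 11 76.1
```

```text
t 12.0 tcp [448.1  22.8  13.4] tz [-0.001 -0.    -1.   ] yhead 76.12 w 63.9 F [ 0.  -0.6 -0.9] g 28.7 q [-0.11  0.96 -0.02  2.11  0.2   0.08  1.01]
turn 0.02 shift [-0.0001 -0.0008  0.0024] len 2.6
```

>>> arm_command:
  xyz:
    - [0,0,0.003]
    - [0,0,0]
  turn: [0,0]

```text
time_s: 12.2
tcp_pos: [448.6, 22.8, 11.0]
tcp_rot: [-0.379, -3.118, 0.0]
wrist_force: [-0.5, 0.3, -1.6]
gripper_width: 63.8
grip_force: 28.7
```

>>> arm_command:
  xyz:
    - [0,0,0]
    - [0,0,0]
    - [0,0,0]
    - [0,0,0]
    - [0,0,-0.01]
  turn: [0,0,0,0,0]
  gripper: 0.08

```text
time_s: 12.7
tcp_pos: [448.4, 22.7, 20.7]
tcp_rot: [-0.379, -3.117, 0.001]
wrist_force: [-0.3, 0.3, 0.3]
gripper_width: 79.6
grip_force: 0.0
```

>>> arm_command:
  xyz:
    - [0,0,-0.02]
    - [0,0,-0.05]
    - [0,0,-0.05]
    - [0,0,-0.05]
    - [-0.03,-0.01,-0.03]
  turn: [0,0,0,0,0]

```text
time_s: 13.2
tcp_pos: [474.3, 7.3, 225.6]
tcp_rot: [0.374, 3.117, 0.002]
wrist_force: [1.0, 0.6, -2.1]
gripper_width: 80.2
grip_force: 0.0
```

>>> arm_command:
  xyz:
    - [-0.04,-0.01,0]
    - [-0.04,0,0]
    - [0,0,0]
  turn: [-2.7,0,0]

```text
time_s: 13.5
tcp_pos: [554.1, -22.7, 221.4]
tcp_rot: [0.309, 3.124, -0.0]
wrist_force: [-0.2, 0.1, 0.6]
gripper_width: 80.0
grip_force: 0.0
```

```bash
python3 go.py 628 -23.3 190 78.8
python3 - <<'E'
from h import *
from plant import eyes
s,t=eyes.grab_frame("scene"),eyes.grab_frame("top")
pickle.dump((s,t),open("f2.pkl","wb"))
p=pickle.load(open("pose.pkl","rb"))["grey"]
for f,b in((s,(190,200,280,290)),(t,(210,240,300,330))):
    x0,y0,x1,y1=b;im=f["frame"][y0:y1,x0:x1].astype(np.uint8)
    h=cv2.cvtColor(im,cv2.COLOR_RGB2HSV); 
    poly=proj(f,[[p[0]+c*np.cos(p[2])-d*np.sin(p[2]),p[1]+c*np.sin(p[2])+d*np.cos(p[2]),12] for c,d in((58,58),(58,-58),(-58,-58),(-58,58))])
    m=np.zeros(im.shape[:2],np.uint8);cv2.fillPoly(m,[np.int32(poly-[x0,y0])],1)
    M=((h[...,1]>60)&(m>0)).astype(np.uint8)
    c=max(cv2.findContours(M,0,2)[0],key=cv2.contourArea); e=cv2.fitEllipse(c); q=np.array(e[0])+[x0,y0]
    w=onplane(f,q,22); R=np.array([[np.cos(p[2]),np.sin(p[2])],[-np.sin(p[2]),np.cos(p[2])]])
    print("ellipse",q,e[1:],cv2.contourArea(c),"tray xy",R@(w-p[:2]))
    th=np.linspace(0,6.283,40); E=proj(f,np.c_[w[0]+32*np.cos(th),w[1]+32*np.sin(th),22+0*th]).astype(np.float32); print("expected flat",cv2.fitEllipse(E))
E
```

```text
t 13.5 tcp [554.1 -22.7 221.4] tz [ 0.002 -0.    -1.   ] yhead 78.69 w 80.0 F [-0.2  0.1  0.6] g 0.0 q [ 0.08  0.69 -0.18  1.58  0.15  0.89  1.22]
turn -0.11 shift [-0.0726  0.0138  0.0316] len 80.3
ellipse [239.11759186 239.11856461] ((20.88028907775879, 21.661865234375), 87.30498504638672) 345.5 tray xy [23.10279208 -2.76613912]
expected flat ((239.11019897460938, 239.190673828125), (17.346891403198242, 20.19420623779297), 77.28779602050781)
ellipse [255.52952957 278.7014389 ] ((10.04802131652832, 20.442108154296875), 7.937952041625977) 130.5 tray xy [ 23.75330003 -17.3167413 ]
expected flat ((255.53366088867188, 278.7635192871094), (18.857423782348633, 20.294063568115234), 74.06949615478516)
```

The beige roll appears flat in the grey tray at about tray x=23 mm. Green roll next: I descend at the proven clearance, then edge in.

>>> arm_command:
  xyz:
    - [-0.036,0.007,0]
    - [-0.036,0.007,0.01]
    - [0,0,0.01]
    - [0,0,0]
  turn: [0,0,0,0]
  gripper: 0.072

```text
time_s: 14.0
tcp_pos: [623.2, -21.0, 199.9]
tcp_rot: [-0.305, -3.124, 0.001]
wrist_force: [0.4, -0.3, 0.1]
gripper_width: 71.9
grip_force: 0.0
```

```bash
python3 go.py 635.5 -25 110 78.8
```

```text
t 14.0 tcp [623.2 -21.  199.9] tz [-0.003 -0.    -1.   ] yhead 78.86 w 71.9 F [ 0.4 -0.3  0.1] g 0.0 q [ 0.06  0.82 -0.18  1.33  0.15  1.01  1.24]
turn 0.06 shift [-0.0131 -0.0015  0.0898] len 90.8
```

>>> arm_command:
  xyz:
    - [-0.011,-0.0015,0.02]
    - [0,0,0.025]
    - [0,0,0.025]
    - [0,0,0.018]
    - [0,0,0]
  turn: [0,0,0,0,0]

```text
time_s: 14.5
tcp_pos: [633.2, -24.9, 112.1]
tcp_rot: [-0.305, -3.123, 0.001]
wrist_force: [-0.1, 0.1, 0.2]
gripper_width: 72.1
grip_force: 0.0
```

>>> arm_command:
  xyz:
    - [0,0,0.01]
    - [0,0,0.008]
    - [0,0,0]
  turn: [0,0,0]

```text
time_s: 14.8
tcp_pos: [634.6, -25.1, 94.6]
tcp_rot: [-0.306, -3.126, 0.0]
wrist_force: [-0.4, 0.7, -0.6]
gripper_width: 72.2
grip_force: 0.0
```

```bash
python3 go.py 641.2 -26.2 92 78.8
```

```text
t 14.8 tcp [634.6 -25.1  94.6] tz [-0.001 -0.    -1.   ] yhead 78.82 w 72.2 F [-0.4  0.7 -0.6] g 0.0 q [ 0.06  0.97 -0.16  1.38  0.18  0.8   1.22]
turn 0.02 shift [-0.0066  0.0002  0.0026] len 7.1
```

>>> arm_command:
  xyz:
    - [-0.002,0,0.001]
    - [-0.002,0,0.001]
    - [0,0,0]
  turn: [0,0,0]

```text
time_s: 15.1
tcp_pos: [639.3, -26.0, 93.1]
tcp_rot: [0.306, 3.126, -0.0]
wrist_force: [-0.5, 0.4, -0.2]
gripper_width: 71.8
grip_force: 0.0
```

>>> arm_command:
  xyz:
    - [-0.001,0,0]
    - [0,0,0]
  turn: [0,0]

```text
time_s: 15.3
tcp_pos: [640.1, -26.1, 93.1]
tcp_rot: [0.306, 3.127, -0.0]
wrist_force: [0.1, -0.1, -1.0]
gripper_width: 71.7
grip_force: 0.0
```

>>> arm_command:
  xyz:
    - [-0.001,0,0]
    - [0,0,0]
  turn: [0,0]

```text
time_s: 15.5
tcp_pos: [641.0, -26.2, 93.0]
tcp_rot: [0.306, 3.127, -0.0]
wrist_force: [-0.7, 0.1, 0.1]
gripper_width: 72.3
grip_force: 0.0
```

>>> arm_command:
  xyz:
    - [-0.001,0,0.001]
    - [0,0,0]
  turn: [0,0]

```text
time_s: 15.7
tcp_pos: [641.9, -26.5, 91.8]
tcp_rot: [-0.306, -3.126, 0.0]
wrist_force: [-0.1, -1.5, -0.4]
gripper_width: 71.9
grip_force: 0.0
```

>>> arm_command:
  xyz:
    - [-0.001,0,0]
    - [0,0,0]
  turn: [0,0]

```text
time_s: 15.9
tcp_pos: [643.0, -26.7, 92.0]
tcp_rot: [-0.306, -3.127, 0.0]
wrist_force: [-0.6, -0.0, 0.2]
gripper_width: 72.3
grip_force: 0.0
```

>>> arm_command:
  xyz:
    - [-0.001,0,0]
    - [0,0,0]
  turn: [0,0]

```text
time_s: 16.1
tcp_pos: [643.0, -26.7, 92.0]
tcp_rot: [-0.306, -3.125, 0.0]
wrist_force: [-11.8, 1.0, 4.1]
gripper_width: 71.9
grip_force: 0.0
```

Contact with the roof edge (12 N), so I back off 2 mm and grip.

>>> arm_command:
  xyz:
    - [0.0025,0,0]
    - [0,0,0]
  turn: [0,0]

```text
time_s: 16.3
tcp_pos: [641.3, -26.3, 92.1]
tcp_rot: [0.306, 3.127, -0.0]
wrist_force: [0.6, 0.3, 0.1]
gripper_width: 72.0
grip_force: 0.0
```

>>> arm_command:
  xyz:
    - [0,0,0]
    - [0,0,0]
    - [0,0,0]
    - [0,0,0]
    - [0,0,0]
  turn: [0,0,0,0,0]
  gripper: 0.035
  squeeze: 25

```text
time_s: 16.8
tcp_pos: [641.6, -26.3, 92.4]
tcp_rot: [0.306, 3.126, 0.0]
wrist_force: [-2.4, -0.1, 5.2]
gripper_width: 49.2
grip_force: 24.9
```

>>> arm_command:
  xyz:
    - [0.0017,0,-0.0025]
    - [0.0023,0,-0.0033]
    - [0.0023,0,-0.0033]
    - [0,0,0]
  turn: [0,0,0,0]

```text
time_s: 17.2
tcp_pos: [635.1, -25.1, 101.7]
tcp_rot: [0.306, 3.126, -0.0]
wrist_force: [0.4, 0.1, 1.7]
gripper_width: 48.9
grip_force: 26.0
```

>>> arm_command:
  xyz:
    - [0.0034,0,-0.0049]
    - [0.0034,0,-0.0049]
    - [0.0034,0,-0.0049]
    - [0.0034,0,-0.0049]
    - [0.0034,0,-0.0049]
  turn: [0,0,0,0,0]

```text
time_s: 17.7
tcp_pos: [618.3, -21.9, 126.0]
tcp_rot: [0.306, 3.127, -0.0]
wrist_force: [4.1, 0.2, 0.4]
gripper_width: 49.3
grip_force: 26.2
```

>>> arm_command:
  xyz:
    - [0.0034,0,-0.0049]
    - [0.0034,0,-0.0049]
    - [0.0034,0,-0.0049]
    - [0.0046,0,-0.0066]
    - [0.0046,0,-0.0066]
  turn: [0,0,0,0,0]

```text
time_s: 18.2
tcp_pos: [599.0, -18.0, 154.0]
tcp_rot: [-0.306, -3.126, 0.0]
wrist_force: [-0.5, 0.8, -0.6]
gripper_width: 49.2
grip_force: 26.3
```

>>> arm_command:
  xyz:
    - [0.015,0,-0.02]
    - [0.03,0,-0.02]
    - [0.03,0,-0.02]
    - [0,0,0]
  turn: [0,0,0,0]

```text
time_s: 18.6
tcp_pos: [524.0, -2.8, 216.3]
tcp_rot: [0.304, 3.125, 0.0]
wrist_force: [0.5, 0.3, -0.7]
gripper_width: 49.1
grip_force: 26.4
```

```bash
python3 go.py 498 -248 100 97.4
python3 - <<'E'
from h import *
from plant import eyes
s,t=eyes.grab_frame("scene"),eyes.grab_frame("top")
for n,f in(("s",s),("t",t)):
    h=cv2.cvtColor(f["frame"],cv2.COLOR_RGB2HSV); m=(h[...,0]>60)&(h[...,0]<85)&(h[...,1]>110)&(h[...,2]>50)
    m[:, 450:]=0; y,x=np.nonzero(m); print(n,m.sum(),(x.mean(),x.min(),x.max(),y.mean(),y.min(),y.max()) if m.any() else "")
pickle.dump((s,t),open("f3.pkl","wb"))
E
```

```text
t 18.6 tcp [524.   -2.8 216.3] tz [ 0.002 -0.    -1.   ] yhead 78.87 w 49.1 F [ 0.5  0.3 -0.7] g 26.4 q [ 0.04  0.65 -0.18  1.69  0.15  0.81  1.17]
turn -18.53 shift [ 0.0575 -0.2398  0.1163] len 272.6
s 0 
t 52 (np.float64(235.94230769230768), np.int64(177), np.int64(421), np.float64(141.78846153846155), np.int64(38), np.int64(168))
```

>>> arm_command:
  xyz:
    - [0,0,0]
    - [0,0,0]
    - [0,0,0]
    - [0.011,-0.04,0]
    - [0.012,-0.045,0]
  turn: [-6.2,-6.2,-6.1,0,0]

```text
time_s: 19.2
tcp_pos: [514.2, -91.0, 212.8]
tcp_rot: [0.205, -3.134, -0.001]
wrist_force: [0.1, -1.1, -1.2]
gripper_width: 49.2
grip_force: 26.4
```

>>> arm_command:
  xyz:
    - [0.012,-0.045,0]
    - [0.012,-0.045,0]
    - [0.012,-0.045,0.015]
    - [0.012,-0.045,0.02]
    - [0.004,-0.015,0.045]
  turn: [0,0,0,0,0]

```text
time_s: 19.7
tcp_pos: [486.8, -296.0, 133.9]
tcp_rot: [-0.191, 3.133, -0.006]
wrist_force: [1.7, 0.5, -1.0]
gripper_width: 48.8
grip_force: 26.4
```

>>> arm_command:
  xyz:
    - [0,0,0.045]
    - [0,0,0.035]
    - [0,0,0.016]
    - [0,0,0]
  turn: [0,0,0,0]

```text
time_s: 20.1
tcp_pos: [486.3, -289.7, 35.1]
tcp_rot: [0.2, -3.132, -0.003]
wrist_force: [0.4, -0.3, -0.1]
gripper_width: 49.4
grip_force: 26.4
```

```bash
python3 go.py 485.7 -290 12 97.4
```

```text
t 20.1 tcp [ 486.3 -289.7   35.1] tz [-0.004  0.002 -1.   ] yhead 97.31 w 49.4 F [ 0.4 -0.3 -0.1] g 26.4 q [ 0.6   0.99 -0.22  1.68  0.38  0.52  1.83]
turn -0.09 shift [ 0.0006 -0.0002  0.0231] len 23.1
```

>>> arm_command:
  xyz:
    - [0,0,0.01]
    - [0,0,0.008]
    - [0,0,0]
  turn: [0,0,0]

```text
time_s: 20.4
tcp_pos: [487.2, -290.2, 19.3]
tcp_rot: [0.2, -3.135, -0.0]
wrist_force: [0.2, 0.6, 0.5]
gripper_width: 49.3
grip_force: 26.4
```

>>> arm_command:
  xyz:
    - [0,0,0.004]
    - [0,0,0]
  turn: [0,0]

```text
time_s: 20.6
tcp_pos: [487.3, -290.2, 15.8]
tcp_rot: [-0.2, 3.135, -0.0]
wrist_force: [-0.4, -0.0, 0.2]
gripper_width: 49.5
grip_force: 26.4
```

>>> arm_command:
  xyz:
    - [0,0,0]
    - [0,0,0]
    - [0,0,0]
    - [0,0,0]
    - [0,0,-0.01]
  turn: [0,0,0,0,0]
  gripper: 0.066

```text
time_s: 21.1
tcp_pos: [486.9, -289.9, 25.4]
tcp_rot: [0.201, -3.134, -0.001]
wrist_force: [0.2, 0.5, 0.1]
gripper_width: 65.5
grip_force: 0.0
```

>>> arm_command:
  xyz:
    - [0,0,-0.02]
    - [0,0,-0.05]
    - [0,0,-0.05]
    - [0,0,-0.05]
    - [0,0.03,-0.02]
  turn: [0,0,0,0,0]

```text
time_s: 21.6
tcp_pos: [483.9, -263.1, 220.4]
tcp_rot: [-0.194, 3.131, -0.006]
wrist_force: [0.5, 0.3, -0.0]
gripper_width: 65.6
grip_force: 0.0
```

>>> arm_command:
  xyz:
    - [0,0.05,0]
    - [0,0.05,0]
    - [0,0.05,0]
    - [0,0.05,0]
    - [0,0.05,0]
  turn: [0,0,0,0,0]

```text
time_s: 22.1
tcp_pos: [451.0, -10.7, 216.6]
tcp_rot: [-0.2, 3.134, -0.0]
wrist_force: [1.4, 0.3, -1.7]
gripper_width: 65.9
grip_force: 0.0
```

```bash
python3 go.py 419 320 150 115.7
python3 - <<'E'
from h import *
from plant import eyes
s,t=eyes.grab_frame("scene"),eyes.grab_frame("top")
pickle.dump((s,t),open("f4.pkl","wb"))
A=cv2.resize(s["frame"][160:305,190:360,::-1],(400,341));B=cv2.resize(t["frame"][200:320,205:375,::-1],(400,341))
cv2.imwrite("pics/k5.png",np.hstack([A,B]))
p=pickle.load(open("pose.pkl","rb"))["white"]
for n,f in(("s",s),("t",t)):
    h=cv2.cvtColor(f["frame"],cv2.COLOR_RGB2HSV); m=((h[...,0]>50)&(h[...,0]<90)&(h[...,1]>90)).astype(np.uint8)
    poly=proj(f,[[p[0]+c*np.cos(p[2])-d*np.sin(p[2]),p[1]+c*np.sin(p[2])+d*np.cos(p[2]),18] for c,d in((65,90),(65,-90),(-65,-90),(-65,90))])
    k=np.zeros_like(m);cv2.fillPoly(k,[np.int32(poly)],1); m*=k
    c=max(cv2.findContours(m,0,2)[0],key=cv2.contourArea); e=cv2.fitEllipse(c); w=onplane(f,e[0],20)
    R=np.array([[np.cos(p[2]),np.sin(p[2])],[-np.sin(p[2]),np.cos(p[2])]])
    th=np.linspace(0,6.283,40); E=proj(f,np.c_[w[0]+25*np.cos(th),w[1]+25*np.sin(th),22+0*th]).astype(np.float32)
    print(n,e,cv2.contourArea(c),"tray",R@(w-p[:2]),"exp",cv2.fitEllipse(E)[1:])
E
```

```text
t 22.1 tcp [451.  -10.7 216.6] tz [ 0.001 -0.    -1.   ] yhead 97.3 w 65.9 F [ 1.4  0.3 -1.7] g 0.0 q [ 0.13  0.56 -0.29  1.93  0.24  0.68  1.39]
turn -18.4 shift [-0.1145  0.3119  0.0665] len 338.8Traceback (most recent call last):
  File "<stdin>", line 12, in <module>
ValueError: max() iterable argument is empty
```

```bash
cat > chk.py <<'E'
from h import *
def chk(f,tray,p,hx,hy,sat,r,top=22):
    c,s=np.cos(p[2]),np.sin(p[2]); R=np.array([[c,s],[-s,c]])
    poly=proj(f,[[*(p[:2]+R.T@[a,b]),18] for a,b in((hx,hy),(hx,-hy),(-hx,-hy),(-hx,hy))])
    h=cv2.cvtColor(f["frame"],cv2.COLOR_RGB2HSV); k=np.zeros(h.shape[:2],np.uint8);cv2.fillPoly(k,[np.int32(poly)],1)
    m=((h[...,1]>sat)&(k>0)).astype(np.uint8)
    for C in cv2.findContours(m,0,2)[0]:
        if cv2.contourArea(C)<40: continue
        e=cv2.fitEllipse(C); w=onplane(f,e[0],14); th=np.linspace(0,6.283,40)
        E=np.vstack([proj(f,np.c_[w[0]+r*np.cos(th),w[1]+r*np.sin(th),z+0*th]) for z in(4,top)]).astype(np.float32)
        print(tray,np.round(e[0],1),"bbox",cv2.boundingRect(C),"exp bbox",cv2.boundingRect(E),"area",cv2.contourArea(C),"exp",cv2.contourArea(cv2.convexHull(E)),"tray xy",(R@(w-p[:2])).round(1),"hsv",np.median(h[m>0],axis=0))
E
python3 - <<'E'
from chk import *
s,t=pickle.load(open("f4.pkl","rb"));P=pickle.load(open("pose.pkl","rb"))
for n,f in(("s",s),("t",t)):
    print(n);chk(f,"white",P["white"],58,83,60,25);chk(f,"grey",P["grey"],58,58,60,32)
E
```

```text
s
grey [239.1 239. ] bbox (229, 229, 21, 21) exp bbox (228, 229, 22, 21) area 323.0 exp 327.15354834869504 tray xy [25.7  1.7] hsv [ 19.  105.  148.5]
t
white [347.9 279. ] bbox (341, 272, 15, 15) exp bbox (339, 270, 17, 18) area 152.0 exp 212.6490841154009 tray xy [  3.4 -40. ] hsv [ 65.5  91.  104. ]
grey [255.4 278.2] bbox (250, 268, 12, 21) exp bbox (245, 267, 21, 22) area 139.0 exp 337.37972799828276 tray xy [ 27.4 -14.2] hsv [ 18. 124. 149.]
```

View pics/k5.png

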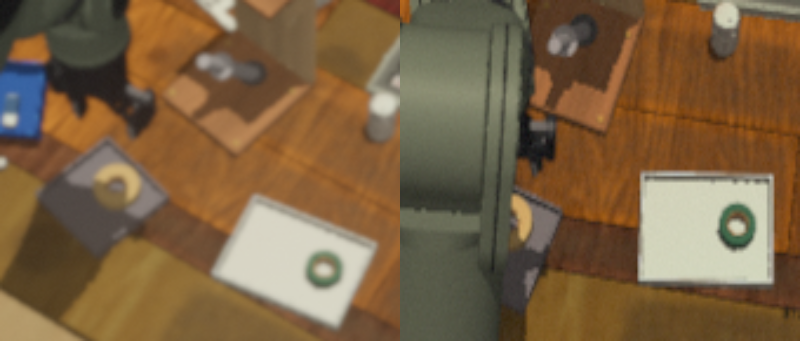

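Both rolls lie flat: beige in the grey tray at crop (115,187), green in the white tray at (322,268). Now I fit the balsa block's pose.

```bash
sed '/^out=/,$d' fit.py > fitb.py
cat >> fitb.py <<'E'
t=tc((69,305),(86,300),(103,357),(85,361)); s=sc((62,221),(84,223),(80,279),(57,276))
B=np.array([[31,10.5,0],[31,-10.5,0],[-31,-10.5,0],[-31,10.5,0]])@Ro.from_euler("y",-20,degrees=True).as_matrix().T
def g(p): A=B@Rz(p[2]).T+[p[0],p[1],p[3]]; return A,A
print(fit(g,t,s,[418,321,.45,35]))
for z in(28,34,40):
    gz=lambda p,z=z:g([*p,z]); x,r=fit(gz,t,s,[418,321,.45]); print(z,x,np.mean(r))
E
python3 fitb.py; python3 go.py 419 321 120 115.7
```

```text
(array([416.56507992, 319.22471828,   0.48083477,  47.88039224]), [[0.4, 0.1], [0.3, 0.4], [0.4, 0.7], [0.0, 0.0], [0.5, 0.3], [0.4, 0.0], [1.2, 0.0], [0.0, 0.6]])
28 [423.42646171 328.26269815   0.4873971 ] 0.5874999999999999
34 [421.38492416 325.54850212   0.48538672] 0.48750000000000004
40 [419.31427043 322.82922785   0.48328808] 0.38749999999999996
t 22.2 tcp [451.   -6.  216.9] tz [ 0.001  0.002 -1.   ] yhead 97.84 w 65.7 F [ 0.9 -0.9  1.1] g 0.0 q [ 0.12  0.56 -0.29  1.93  0.24  0.68  1.39]
turn -17.86 shift [-0.1128  0.3084  0.0975] len 342.6
```

>>> arm_command:
  xyz:
    - [0,0,0]
    - [0,0,0]
    - [0,0,0]
    - [-0.0178,0.0437,0]
    - [-0.0178,0.0437,0]
  turn: [-6.7,-6.6,-6.6,0,0]
  gripper: 0.036

```text
time_s: 22.7
tcp_pos: [443.3, 81.6, 216.4]
tcp_rot: [-0.734, 3.054, -0.0]
wrist_force: [1.2, 1.1, 0.2]
gripper_width: 36.2
grip_force: 0.0
```

>>> arm_command:
  xyz:
    - [-0.0178,0.0437,0]
    - [-0.0178,0.0437,0]
    - [-0.0178,0.0437,0]
    - [-0.0178,0.0437,0]
    - [-0.0178,0.0437,0.02]
  turn: [0,0,0,0,0]

```text
time_s: 23.2
tcp_pos: [422.8, 318.0, 198.3]
tcp_rot: [-0.738, 3.05, 0.002]
wrist_force: [1.3, 0.1, -0.4]
gripper_width: 35.8
grip_force: 0.0
```

>>> arm_command:
  xyz:
    - [0,0,0.04]
    - [0,0,0.04]
    - [0,0,0.03]
    - [0,0,0.01]
    - [0,0,0]
  turn: [0,0,0,0,0]

```text
time_s: 23.7
tcp_pos: [422.5, 315.3, 76.2]
tcp_rot: [0.739, -3.052, 0.001]
wrist_force: [0.3, -0.3, 1.5]
gripper_width: 36.3
grip_force: 0.0
```

```bash
python3 go.py 419.3 322.8 60 117.7
python3 - <<'E'
from h import *
from plant import eyes
t=eyes.grab_frame("top"); h=cv2.cvtColor(t["frame"],cv2.COLOR_RGB2HSV)
pickle.dump(t,open("f5.pkl","wb"))
E
```

```text
t 23.7 tcp [422.5 315.3  76.2] tz [-0.001 -0.001 -1.   ] yhead 117.22 w 36.3 F [ 0.3 -0.3  1.5] g 0.0 q [-0.58  0.88 -0.23  1.81  0.38  0.49  0.98]
turn -0.48 shift [-0.0007  0.0081  0.0162] len 18.1
```

>>> arm_command:
  xyz:
    - [-0.001,0.008,0.01]
    - [0,0,0.01]
    - [0,0,0]
  turn: [-0.5,0,0]

```text
time_s: 24.05
tcp_pos: [419.5, 323.1, 55.4]
tcp_rot: [0.753, -3.049, 0.001]
wrist_force: [-0.1, 0.4, 0.9]
gripper_width: 35.9
grip_force: 0.0
```

>>> arm_command:
  xyz:
    - [0,0,0.005]
    - [0,0,0.003]
    - [0,0,0]
  turn: [0,0,0]

```text
time_s: 24.35
tcp_pos: [419.9, 322.9, 47.9]
tcp_rot: [0.752, -3.05, 0.0]
wrist_force: [-0.6, 0.1, 0.4]
gripper_width: 36.1
grip_force: 0.0
```

>>> arm_command:
  xyz:
    - [0,0,0.004]
    - [0,0,0.003]
    - [0,0,0]
  turn: [0,0,0]

```text
time_s: 24.65
tcp_pos: [419.8, 322.9, 40.8]
tcp_rot: [0.752, -3.05, 0.001]
wrist_force: [0.8, 0.2, -0.2]
gripper_width: 36.2
grip_force: 0.0
```

```bash
python3 go.py 419.3 322.8 35 117.7
```

```text
t 24.65 tcp [419.8 322.9  40.8] tz [-0. -0. -1.] yhead 117.72 w 36.2 F [ 0.8  0.2 -0.2] g 0.0 q [-0.61  0.94 -0.2   1.82  0.4   0.42  0.96]
turn 0.02 shift [0.0005 0.0002 0.0058] len 5.9
```

>>> arm_command:
  xyz:
    - [0,0,0.003]
    - [0,0,0]
  turn: [0,0]

```text
time_s: 24.85
tcp_pos: [419.8, 322.9, 37.9]
tcp_rot: [0.752, -3.05, 0.0]
wrist_force: [1.1, -0.5, 0.3]
gripper_width: 36.1
grip_force: 0.0
```

>>> arm_command:
  xyz:
    - [0,0,0.003]
    - [0,0,0]
  turn: [0,0]

```text
time_s: 25.05
tcp_pos: [419.8, 322.9, 34.9]
tcp_rot: [0.752, -3.05, 0.0]
wrist_force: [-0.1, 0.5, 0.4]
gripper_width: 36.3
grip_force: 0.0
```

>>> arm_command:
  xyz:
    - [0,0,0.002]
    - [0,0,0]
  turn: [0,0]

```text
time_s: 25.25
tcp_pos: [419.8, 322.9, 33.0]
tcp_rot: [0.752, -3.05, 0.0]
wrist_force: [0.0, 0.5, 0.8]
gripper_width: 36.0
grip_force: 0.0
```

>>> arm_command:
  xyz:
    - [0,0,0.002]
    - [0,0,0]
  turn: [0,0]

```text
time_s: 25.45
tcp_pos: [419.9, 322.9, 31.0]
tcp_rot: [0.752, -3.05, 0.0]
wrist_force: [-0.3, 0.5, 0.8]
gripper_width: 35.9
grip_force: 0.0
```

>>> arm_command:
  xyz:
    - [0,0,0.002]
    - [0,0,0]
  turn: [0,0]

```text
time_s: 25.65
tcp_pos: [419.8, 322.9, 29.0]
tcp_rot: [0.752, -3.05, 0.0]
wrist_force: [-1.3, 0.1, -0.2]
gripper_width: 35.9
grip_force: 0.0
```

>>> arm_command:
  xyz:
    - [0,0,0.002]
    - [0,0,0]
  turn: [0,0]

```text
time_s: 25.85
tcp_pos: [419.8, 322.9, 27.0]
tcp_rot: [0.752, -3.05, 0.0]
wrist_force: [-0.2, -0.0, -0.9]
gripper_width: 36.0
grip_force: 0.0
```

>>> arm_command:
  xyz:
    - [0,0,0.002]
    - [0,0,0]
  turn: [0,0]

```text
time_s: 26.05
tcp_pos: [419.8, 322.9, 25.0]
tcp_rot: [0.752, -3.05, 0.0]
wrist_force: [0.7, -0.3, -0.8]
gripper_width: 36.0
grip_force: 0.0
```

>>> arm_command:
  xyz:
    - [0,0,0.002]
    - [0,0,0]
  turn: [0,0]

```text
time_s: 26.25
tcp_pos: [419.8, 322.9, 23.0]
tcp_rot: [0.752, -3.05, 0.0]
wrist_force: [-0.5, -0.0, -0.0]
gripper_width: 35.9
grip_force: 0.0
```

>>> arm_command:
  xyz:
    - [0,0,0.0015]
    - [0,0,0]
  turn: [0,0]

```text
time_s: 26.45
tcp_pos: [420.0, 323.0, 21.7]
tcp_rot: [-0.753, 3.05, -0.0]
wrist_force: [-0.5, 0.3, 0.7]
gripper_width: 36.1
grip_force: 0.5
```

>>> arm_command:
  xyz:
    - [0,0.001,0.0015]
    - [0,0,0]
  turn: [0,0]

```text
time_s: 26.65
tcp_pos: [420.0, 323.3, 21.0]
tcp_rot: [-0.751, 3.05, -0.002]
wrist_force: [0.3, -7.1, 21.1]
gripper_width: 35.8
grip_force: 10.4
```

>>> arm_command:
  xyz:
    - [0,0.001,0.0015]
    - [0,0,0]
  turn: [0,0]

```text
time_s: 26.85
tcp_pos: [420.1, 323.4, 20.6]
tcp_rot: [-0.75, 3.049, -0.004]
wrist_force: [-3.5, -14.4, 48.7]
gripper_width: 36.0
grip_force: 24.3
```

>>> arm_command:
  xyz:
    - [0,0,0.001]
    - [0,0,0]
  turn: [0,0]

```text
time_s: 27.05
tcp_pos: [420.1, 323.4, 20.3]
tcp_rot: [-0.75, 3.048, -0.004]
wrist_force: [-6.2, -16.1, 68.0]
gripper_width: 36.3
grip_force: 34.1
```

Fingers on the floor: I back off and close.

>>> arm_command:
  xyz:
    - [0,0,-0.005]
    - [0,0,-0.002]
    - [0,0,0]
  turn: [0,0,0]

```text
time_s: 27.35
tcp_pos: [419.0, 324.9, 24.8]
tcp_rot: [-0.753, 3.05, 0.0]
wrist_force: [-0.7, -0.1, -0.1]
gripper_width: 36.1
grip_force: 0.0
```

>>> arm_command:
  xyz:
    - [0,0,0]
    - [0,0,0]
    - [0,0,0]
  turn: [0,0,0]
  gripper: 0.0
  squeeze: 25

```text
time_s: 27.65
tcp_pos: [418.9, 324.7, 24.6]
tcp_rot: [0.752, -3.05, 0.0]
wrist_force: [-1.0, -0.6, 3.0]
gripper_width: 20.2
grip_force: 24.4
```

>>> arm_command:
  xyz:
    - [0,0,-0.01]
    - [0,0,-0.04]
    - [0,0,-0.05]
    - [0,0,-0.05]
    - [0,0,-0.04]
  turn: [0,0,0,0,0]

```text
time_s: 28.15
tcp_pos: [418.8, 324.8, 218.1]
tcp_rot: [-0.753, 3.049, 0.001]
wrist_force: [0.1, 0.5, -0.4]
gripper_width: 20.0
grip_force: 24.6
```

>>> arm_command:
  xyz:
    - [0.017,-0.043,0]
    - [0.017,-0.043,0]
    - [0.017,-0.043,0]
    - [0.017,-0.043,0]
    - [0.017,-0.043,0]
  turn: [0,0,0,0,0]

```text
time_s: 28.65
tcp_pos: [443.5, 93.1, 215.4]
tcp_rot: [-0.753, 3.05, -0.001]
wrist_force: [2.1, 0.6, -0.6]
gripper_width: 20.1
grip_force: 24.7
```

>>> arm_command:
  xyz:
    - [0,-0.048,0]
    - [0,-0.048,0]
    - [0,-0.048,0]
    - [0,0,0]
  turn: [6.8,6.8,6.8,0]

```text
time_s: 29.05
tcp_pos: [495.3, -45.0, 214.9]
tcp_rot: [0.182, -3.136, 0.004]
wrist_force: [-0.5, 1.0, -0.8]
gripper_width: 19.9
grip_force: 24.7
```

```bash
python3 go.py 492.6 -203.4 60 97.4
```

```text
t 29.05 tcp [495.3 -45.  214.9] tz [ 0.    -0.003 -1.   ] yhead 96.63 w 19.9 F [-0.5  1.  -0.8] g 24.7 q [ 0.19  0.62 -0.3   1.78  0.25  0.77  1.46]
turn -0.77 shift [ 0.023  -0.1563  0.1554] len 221.6
```

>>> arm_command:
  xyz:
    - [0.006,-0.039,0]
    - [0.006,-0.039,0]
    - [0.006,-0.039,0]
    - [0.005,-0.039,0.02]
    - [0,0,0.045]
  turn: [-0.7,0,0,0,0]

```text
time_s: 29.55
tcp_pos: [493.7, -202.5, 151.3]
tcp_rot: [-0.209, 3.13, -0.007]
wrist_force: [2.0, 0.6, -2.4]
gripper_width: 20.1
grip_force: 24.7
```

>>> arm_command:
  xyz:
    - [0,0,0.045]
    - [0,0,0.045]
    - [0,0,0.015]
    - [0,0,0]
  turn: [0,0,0,0]

```text
time_s: 29.95
tcp_pos: [492.5, -196.1, 43.3]
tcp_rot: [0.22, -3.131, -0.002]
wrist_force: [0.1, -1.0, 0.7]
gripper_width: 20.2
grip_force: 24.7
```

```bash
python3 go.py 492.6 -203.4 20 97.4
```

```text
t 29.95 tcp [ 492.5 -196.1   43.3] tz [-0.003  0.001 -1.   ] yhead 98.04 w 20.2 F [ 0.1 -1.   0.7] g 24.7 q [ 0.43  0.94 -0.2   1.81  0.4   0.43  1.65]
turn 0.64 shift [ 0.0007 -0.0072  0.0233] len 24.4
```

>>> arm_command:
  xyz:
    - [0,-0.007,0.008]
    - [0,0,0.008]
    - [0,0,0]
  turn: [0.6,0,0]

```text
time_s: 30.25
tcp_pos: [494.3, -203.9, 28.6]
tcp_rot: [0.202, -3.135, 0.0]
wrist_force: [0.0, 0.1, 0.1]
gripper_width: 19.9
grip_force: 24.7
```

>>> arm_command:
  xyz:
    - [0,0,0.004]
    - [0,0,0]
  turn: [0,0]

```text
time_s: 30.45
tcp_pos: [494.4, -203.5, 24.8]
tcp_rot: [-0.203, 3.135, -0.0]
wrist_force: [0.8, 0.6, -0.8]
gripper_width: 19.9
grip_force: 24.7
```

>>> arm_command:
  xyz:
    - [0,0,0.003]
    - [0,0,0]
  turn: [0,0]

```text
time_s: 30.65
tcp_pos: [494.3, -203.5, 21.6]
tcp_rot: [0.203, -3.135, 0.0]
wrist_force: [0.9, 0.7, -0.4]
gripper_width: 20.3
grip_force: 24.7
```

>>> arm_command:
  xyz:
    - [0,0,0]
    - [0,0,0]
    - [0,0,0]
    - [0,0,-0.01]
    - [0,0,-0.03]
  turn: [0,0,0,0,0]
  gripper: 0.045

```text
time_s: 31.15
tcp_pos: [493.5, -203.1, 61.2]
tcp_rot: [0.204, -3.132, -0.002]
wrist_force: [1.3, 0.3, 0.5]
gripper_width: 44.9
grip_force: 0.0
```

>>> arm_command:
  xyz:
    - [0,0,-0.05]
    - [0,0,-0.05]
    - [0,0,-0.04]
    - [0,0.045,0]
    - [0,0.045,0]
  turn: [0,0,0,0,0]

```text
time_s: 31.65
tcp_pos: [482.5, -113.9, 203.4]
tcp_rot: [-0.199, 3.133, -0.001]
wrist_force: [1.4, 1.8, -1.2]
gripper_width: 45.1
grip_force: 0.0
```

>>> arm_command:
  xyz:
    - [0,0.045,0]
    - [0,0.045,0]
    - [0,0.03,0]
    - [0,0,0]
    - [0,0,0]
  turn: [0,0,0,0,0]

```text
time_s: 32.15
tcp_pos: [467.2, 4.8, 202.4]
tcp_rot: [-0.205, 3.135, -0.001]
wrist_force: [0.1, -0.1, 0.4]
gripper_width: 45.2
grip_force: 0.0
```

```bash
python3 - <<'E'
from chk import *
from plant import eyes
s,t=eyes.grab_frame("scene"),eyes.grab_frame("top");P=pickle.load(open("pose.pkl","rb"))
p=P["white"]
for n,f in(("s",s),("t",t)):
    print(n);chk(f,"white",p,58,83,60,25);chk(f,"grey",P["grey"],58,58,60,32)
    h=cv2.cvtColor(f["frame"],cv2.COLOR_RGB2HSV);c,sn=np.cos(p[2]),np.sin(p[2]);R=np.array([[c,sn],[-sn,c]])
    # expected flat block footprint at tray (-3,45)
    k=np.zeros(h.shape[:2],np.uint8);cv2.fillPoly(k,[np.int32(proj(f,[[*(p[:2]+R.T@[a,b]),14] for a,b in((58,83),(58,5),(-58,5),(-58,83))]))],1)
    m=((h[...,1]>45)&(h[...,0]<25)&(k>0)).astype(np.uint8)
    for C in cv2.findContours(m,0,2)[0]:
        if cv2.contourArea(C)<30: continue
        r=cv2.minAreaRect(C); w=onplane(f,r[0],12); E=[]
        for z in(4,16):E+=list(proj(f,[[*(w+R.T@[a,b]),z] for a,b in((31,10.5),(31,-10.5),(-31,-10.5),(-31,10.5))]))
        print("block",r,"tray",(R@(w-p[:2])).round(1),"exp",cv2.minAreaRect(np.float32(E)))
A=cv2.resize(s["frame"][160:305,190:360,::-1],(400,341));B=cv2.resize(t["frame"][200:320,205:375,::-1],(400,341))
cv2.imwrite("pics/k6.png",np.hstack([A,B]))
E
python3 go.py
```

```text
s
white [303.4 262.8] bbox (298, 255, 12, 17) exp bbox (295, 254, 17, 18) area 89.5 exp 217.8632982634008 tray xy [11.9 45. ] hsv [ 17.  84. 198.]
grey [239.1 239.2] bbox (228, 229, 22, 21) exp bbox (228, 229, 22, 21) area 328.5 exp 327.30238763045054 tray xy [25.1  1.2] hsv [ 18. 109. 125.]
block ((303.3000183105469, 262.9000244140625), (6.708203315734863, 19.230182647705078), 26.56505012512207) tray [12.5 45.5] exp ((303.2686462402344, 263.2024230957031), (7.412845611572266, 20.14717674255371), 27.270780563354492)
t
white [347.9 279. ] bbox (341, 272, 15, 15) exp bbox (339, 270, 17, 18) area 153.0 exp 212.66239775437862 tray xy [  3.2 -40. ] hsv [ 18.   95.  136.5]
white [321.6 276.9] bbox (318, 268, 7, 19) exp bbox (313, 268, 17, 18) area 106.0 exp 212.16943283332512 tray xy [ 9.1 43.6] hsv [ 18.   95.  136.5]
grey [255.8 278.2] bbox (251, 268, 11, 21) exp bbox (245, 267, 22, 22) area 139.0 exp 337.38787458324805 tray xy [ 27.9 -15.6] hsv [ 18. 125. 107.]
block ((321.5, 277.0), (18.0, 7.0), 90.0) tray [ 9.4 43.9] exp ((321.5056457519531, 277.2540588378906), (6.652185916900635, 19.551265716552734), 0.9674614071846008)
t 32.25 tcp [467.3   3.7 202. ] tz [ 0.    -0.001 -1.   ] yhead 97.35 w 44.9 F [ 0.3 -1.1 -0.6] g 0.0 q [ 0.09  0.61 -0.29  1.9   0.26  0.67  1.34]
```

```bash
python3 -c "
from plant import workorder
print(workorder.job_done())"
```

```text
the job is handed in; nothing more can be done
None
```

I handed the job in at about 32 s of robot time: the camera checks put the knob in the middle compartment, the beige roll flat in the grey tray, and the green roll and balsa block flat in the white tray. The hand-in call returned no verdict.

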